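# Find the steel-cored axle cartridge by weight

## Robot

A 6-joint arm with a two-finger parallel gripper is mounted at the origin on the work surface. World frame = base frame: x ahead of the robot, y to its left, z up, the work surface at z = 0. Lengths are in m, angles in rad, forces in N, time in s.
With the tool pointing down it reaches from about 0.25 to 0.725 m from the base axis. Payload 4 kg.
Tool frame: the origin (TCP) lies midway between the tips of the shut fingers; the grasp point (between the pads) lies 19 mm behind it; y points along the fingers, x is the direction in which the jaws open and shut, and the axes are right-handed (so a half turn about y gives the same grasp; the last joint's range is limited). The gripper opens to 85 mm and grips with 20 to 120 N. Pads are 22 mm wide; open, the fingers measure 114 mm over their backs; the gripper's body (76 mm by 85 mm) begins 54 mm behind the grasp point. The pads swing forward as they close: fully open they stand 13 mm farther back than shut.
Start: joints at [1.184, 0.241, 0.005, 1.335, 0, 1.571], TCP at [0.189, 0.463, 0.195] pointing down, gripper open.
Joint ranges: [-2.72, 2.72], [-1.05, 1.87], [-1.09, 1.28], [-1.99, 2.15], [-1.42, 1.44], [-3.14, 3.14]. Speed limits (rad/s): [2.79, 2.79, 3.14, 3.14, 3.14, 3.14].

## Interface

Orientations are given as a unit quaternion [x, y, z, w].
In Python, from workcell import bot gives the robot as it stands. The module is installed in compiled form; this text tells all that it offers.
- The arm moves only by the shell command python3 -m inch 'ROWS'. ROWS is text: rows parted by semicolons, each of 7 numbers parted by spaces: the turn, a rotation vector about the tool's x, y, z in degrees, then the shift along the tool's x, y, z in mm, then the closure, from 0 (fully open) to 1 (shut). In form: ax ay az dx dy dz fingers; .... A call has 1 to 12 rows; each row shifts and turns the commanded pose from where the row before left it, along the tool's axes as they then stand; what a row does not reach is not made up. A row lasts 1/8 s, in which the tool goes at most 62.5 mm and 10.7 degrees, less where a joint would pass 70% of its speed; a pose out of reach is approached as far as the arm can. A call with a gripper value outside its range is refused whole. The fingers move at their own pace and stop on an object; the grip force is fixed at half the most. Time passes only in rows, so rows that do not move let the fingers close. It gives the time, the measured TCP pose, the force and the opening at its end, in the units of the state.
- bot.get_obs(): the state, without advancing time (a new reading comes with each control period).
- bot.camera(name): name is "side" or "top"; returns a dict with "color" (384x512x3 uint8, blue, green, red), "fx", "fy", "cx", "cy" (pixels), "extrinsics" (4x4, takes a point from world to camera coordinates). Camera axes: x right, y up, looking along -z (the intrinsics and any distortion apply to the point x, -y, -z); pixel columns grow to the right and rows downward; lengths in m; the calibration is good to about 2 mm. A picture is of the moment at which its call begins. There is no depth.
- bot.job_done(): hands the job in, once; it reports no verdict.
Trained networks look in the newest picture that a camera, given by its name, has taken for a name from the list of things; names that differ only in an ending like _2 or _b are one class to them, and where a whole thing is asked for, a point or a joint stands for the part that bears it (a point fixed in the world has none). Each returns a list of dicts, best first, with "conf" (0 to 1); they miss things now and then, are a little off and sometimes report something else, mostly with a low value. They report only what shows in the picture. A call takes as long as a camera call.
- bot.look_for(name, camera): "extent" ([left, top, right, bottom] in pixels, round what is visible of it).
- bot.cut_out(name, camera): "region" (384x512 bool, what is visible of it) and "extent" ([left, top, right, bottom] in pixels, round what is visible of it).
- bot.spot_point(name, camera): "point" ([column, row] in pixels: a listed point, or the origin of a listed thing).
The state is a dict: "clock": time; "joint_pos": joint angles; "joint_vel": joint speeds; "tau": joint torques, N m; "eef_pos": TCP position; "tool_rot": TCP orientation; "ft_force": force on the tool from outside, world axes, zero at the start; "ft_torque": the same for the moment, N m; "grip_width": finger opening in m.
Only numpy, scipy, OpenCV 4.12 (cv2) and the standard library are available. Lean on these libraries where they do the work, as an engineer would, in place of code of your own. Each camera call takes 0.05 s, during which the arm holds its last target.

## Task

Two look-alike orange-capped cartridges stand among other parts in the blue crate, and only the heavier one, with the steel core, belongs in the axle hub. Lift them in turn to feel which is heavier, leave the lighter one standing upright and released in the yellow tray, and finish still holding the heavier one upright in the gripper, centred over the hub's bore about 4 cm above it and touching nothing but the gripper. Leave the other parts where they are, in the crate and on the bench.

Things in the scene. Friction and masses are not known exactly. Their poses are not given: they have to be found in the camera images.
- cartridge_a: First closed cartridge, 44 mm diameter, 64 mm tall, aluminium wall, black ring at the foot, flat orange cap with black dot. Starts upright in the crate. Origin: centre of underside; z up its axis. Weighs under 0.6 kg. The two look identical, but one (at random) has a steel core, the other a nylon core: at least 150 g apart. The core can shift by 3 mm. Bears a firm grip.
- cartridge_b: Second closed cartridge, 44 mm diameter, 64 mm tall, aluminium wall, black ring at the foot, flat orange cap with black dot. Starts upright in the crate. Origin: centre of underside; z up its axis. Weighs under 0.6 kg. The two look identical, but one (at random) has a steel core, the other a nylon core: at least 150 g apart. The core can shift by 3 mm. Bears a firm grip.
- crate: Blue open parts crate, fixed, 250 (x) by 330 (y) by 45 mm high outside, walls and floor 5 mm thick. Origin: centre of its underside (inner floor 5 mm above). Its six contents stand in two columns of three: about 116 mm apart along its x and 103 mm apart along its y; any of them may be in any place.
- tray: Yellow shallow return tray, fixed, 150 (x) by 190 (y) by 20 mm high outside, walls and floor 4 mm thick; empty at the start, with room for both cartridges side by side along its y. Origin: centre of its underside (inner floor 4 mm above). It and the hub swap sides at random.
- hub: Dark steel wheel hub, fixed on the bench: foot flange 116 mm diameter with brass studs, round barrel 92 mm diameter, 80 mm tall overall, with an open bore of 50 mm diameter at the top. Origin: centre of its underside.
- hub_mouth (a point): Centre of the bore's mouth, level with the hub's top face, 80 mm above the bench; z up along the bore.
- castle_nut: Bystander in the crate: bright steel hexagon nut, about 44 mm across, 34 mm tall. Origin: centre of its underside.
- bearing_race: Bystander in the crate: flat steel ring, 50 mm diameter, 18 mm tall. Origin: centre of its underside.
- rubber_bush: Bystander in the crate: black rubber bush with a 46 mm foot, 30 mm tall. Origin: centre of its underside.
- cap_bolt: Bystander in the crate: dark bolt standing on its 36 mm round head, 48 mm tall. Origin: centre of its underside.
- fluid_bottle: Bystander on the bench beyond: green bottle, 56 mm diameter, 150 mm tall. Origin: centre of its underside.
- parts_cup: Bystander on the bench beyond: steel cup, 80 mm diameter at the rim, 70 mm tall. Origin: centre of its underside.
- wrench: Bystander on the bench beyond: wrench lying flat, 200 mm long along its x. Origin: middle of its underside.

How it is judged:
At the end, for the whole second after the job is handed in: Heavier one gripped, still, upright (0.2 rad), underside 15 to 80 mm above the hub mouth, within 20 mm of the bore axis, off the hub; lighter one (under 2.9 N on the tray) still, upright (0.2 rad) on the tray, released, not touching the other (((contact force between cartridge_a and the fingers above 2 N and contact force between cartridge_a and hub below 0.1 N and horizontal distance between cartridge_a and hub_mouth below 0.02 m and z of cartridge_a in the frame of hub_mouth between 0.015 and 0.08 m and angle between each of cartridge_a, cartridge_b's own z axis and vertical below 0.2 rad and linear speed of each of cartridge_a, cartridge_b below 0.03 m/s and contact force between cartridge_b and tray between 0.8 and 2.9 N and contact force between cartridge_b and the fingers below 0.1 N and contact force between cartridge_b and cartridge_a below 0.1 N) or (contact force between cartridge_b and the fingers above 2 N and contact force between cartridge_b and hub below 0.1 N and horizontal distance between cartridge_b and hub_mouth below 0.02 m and z of cartridge_b in the frame of hub_mouth between 0.015 and 0.08 m and angle between each of cartridge_b, cartridge_a's own z axis and vertical below 0.2 rad and linear speed of each of cartridge_b, cartridge_a below 0.03 m/s and contact force between cartridge_a and tray between 0.8 and 2.9 N and contact force between cartridge_a and the fingers below 0.1 N and contact force between cartridge_a and cartridge_b below 0.1 N))); the arm keeps its last pose, push and grip.
It fails at once if another part in the crate or on the bench is moved by more than 30 mm (distance of any of castle_nut, bearing_race, rubber_bush, cap_bolt, fluid_bottle, wrench, parts_cup from where it was at the start of the episode above 0.03 m).
It also fails if it takes over 72 s, if anything falls off the work surface, if the arm or the gripper's body presses on something with over 40 N, if the wrist force passes 120 N, or if a joint passes its speed limit or range.

## Working session

There is one attempt and no reset: what is moved stays moved. The work goes in short steps, Python scripts to look and compute and a shell command to move; the robot and the scene stay as the last step left them, time stands still between calls to the robot, and variables do not carry over. Pictures are saved under pics/ and viewed, and the job is handed in when it is done.

```bash
mkdir -p pics
cat > h.py <<'E'
import numpy as np, cv2
from workcell import bot
def ray(c,px):
    E=np.array(c["extrinsics"]);R=E[:3,:3];t=E[:3,3]
    d=np.array([(px[0]-c["cx"])/c["fx"],-(px[1]-c["cy"])/c["fy"],-1.0])
    return -R.T@t, R.T@d
def atz(c,px,z):
    o,d=ray(c,px); return o+d*(z-o[2])/d[2]
def proj(c,p):
    E=np.array(c["extrinsics"]);q=E[:3,:3]@np.array(p)+E[:3,3]
    return np.array([c["cx"]+c["fx"]*q[0]/-q[2], c["cy"]+c["fy"]*(-q[1])/-q[2]])
E
python3 - <<'E'
from h import *
o=bot.get_obs()
for k in o: print(k,np.round(o[k],3))
for n in("top","side"):
    c=bot.camera(n);cv2.imwrite(f"pics/{n}0.png",c["color"])
    print(n,c.keys(),c["fx"],c["fy"],c["cx"],c["cy"],np.round(c["extrinsics"],3).tolist())
    for k in("cartridge_a","castle_nut","bearing_race","rubber_bush","cap_bolt","hub","tray","crate","fluid_bottle","parts_cup"):
        for r in bot.look_for(k,n)[:3]: 
            print(k,np.round(r["extent"]),round(r["conf"],2))
    for k in("cartridge_a","hub_mouth","tray","crate"):
        for r in bot.spot_point(k,n)[:3]: 
            print(k,np.round(r["point"],1),round(r["conf"],2))
E
```

```text
clock 0.0
joint_pos [ 1.184  0.241  0.004  1.335 -0.     1.571]
joint_vel [-0.001 -0.001 -0.     0.001 -0.001 -0.   ]
tau [ 0.0000e+00 -3.7232e+01  2.5241e+01  1.7000e-02 -0.0000e+00 -0.0000e+00]
eef_pos [0.188 0.462 0.194]
tool_rot [ 0.587  0.394 -0.395 -0.586]
ft_force [ 0.096 -0.301 -0.081]
ft_torque [-0.015 -0.015 -0.018]
grip_width 0.085
top dict_keys(['color', 'fx', 'fy', 'cx', 'cy', 'extrinsics']) 384.9718658779919 384.9718658779919 258.16330485503016 192.43056205806738 [[0.027, -1.0, 0.004, -0.049], [0.998, 0.027, 0.059, -0.646], [-0.059, 0.003, 0.998, -1.044], [0.0, 0.0, 0.0, 1.0]]
cartridge_a [216. 192. 225. 211.] 0.75
cartridge_a [173. 195. 196. 209.] 0.54
castle_nut [142. 197. 156. 208.] 0.55
bearing_race [211. 239. 231. 256.] 0.74
rubber_bush [175. 237. 188. 258.] 0.51
cap_bolt [116. 176. 247. 275.] 0.57
hub [281. 208. 320. 246.] 0.83
tray [344. 211. 418. 275.] 0.73
crate [118. 177. 247. 273.] 0.73
fluid_bottle [210. 124. 232. 150.] 0.75
parts_cup [271. 131. 299. 160.] 0.8
cartridge_a [224.9 202. ] 0.68
cartridge_a [187.6 204.3] 0.61
hub_mouth [303.1 223.2] 0.82
hub_mout
[... 400 characters left out ...]
67
cartridge_a [291. 168. 335. 215.] 0.64
castle_nut [229. 299. 248. 330.] 0.97
castle_nut [244. 155. 297. 177.] 0.26
bearing_race [313. 244. 335. 260.] 0.88
bearing_race [301. 276. 319. 302.] 0.3
rubber_bush [298. 278. 321. 302.] 0.71
cap_bolt [291. 317. 310. 348.] 0.58
hub [294. 171. 334. 216.] 0.86
hub [243. 251. 267. 286.] 0.35
tray [315. 146. 372. 185.] 0.6
tray [184. 179. 212. 242.] 0.31
tray [292. 169. 336. 216.] 0.16
crate [189. 213. 352. 378.] 0.86
fluid_bottle [185. 179. 215. 242.] 0.82
parts_cup [219. 170. 247. 207.] 0.6
cartridge_a [255.9 280.9] 0.92
cartridge_a [267.5 248. ] 0.9
hub_mouth [317.9 176.2] 0.81
tray [344.5 165.2] 0.94
tray [300.7 340.1] 0.21
crate [282.5 289.2] 0.95
```

View pics/top0.png

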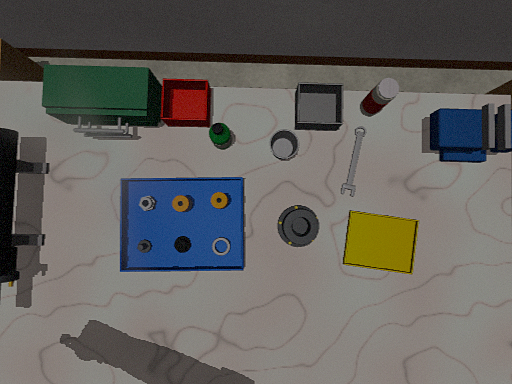

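View pics/side0.png

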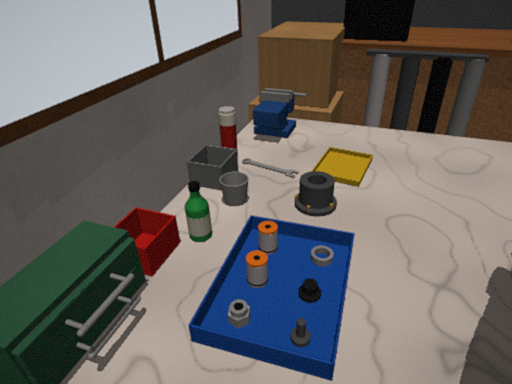

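Run:
```python
from h import *
t=bot.camera("top");s=bot.camera("side")
def orange(c):
    hsv=cv2.cvtColor(c["color"],cv2.COLOR_BGR2HSV)
    m=cv2.inRange(hsv,(5,120,100),(20,255,255))
    n,l,st,ce=cv2.connectedComponentsWithStats(m)
    return [(st[i],ce[i]) for i in range(1,n) if st[i][4]>15]
for nm,c in(("top",t),("side",s)):
    for st,ce in orange(c): print(nm,st,ce.round(1),atz(c,ce,.069).round(4))
print("side base",[atz(s,p,.005).round(3) for p in((255.9,280.9),(267.5,248))])
print("hub",atz(t,(303.1,223.2),.08).round(4),atz(s,(317.9,176.2),.08).round(4))
print("tray",atz(t,(378.8,241.3),.0).round(4),atz(s,(344.5,165.2),0).round(4),atz(t,(381,243),.01).round(4))
print("crate",atz(t,(182.4,224.1),.0).round(4),atz(s,(282.5,289.2),0).round(4))
o=bot.get_obs()
from scipy.spatial.transform import Rotation as R
print(R.from_quat(o["tool_rot"]).as_matrix().round(3))
```

```text
top [211 192  16  17 128] [218.8 199.9] [0.6213 0.0716 0.069 ]
top [172 195  17  17 185] [180.2 203.2] [0.61   0.1724 0.069 ]
side [ 259   22   85   18 1145] [305.5  30.4] [ 1.1607 -2.4942  0.069 ]
side [ 342   27  170   23 2019] [453.4  38.2] [ 0.0496 -2.391   0.069 ]
side [294  91  50  23 312] [322.2 104.8] [ 0.6641 -0.7447  0.069 ]
side [249  96  11   9  54] [255.2 101.1] [ 0.9412 -0.7106  0.069 ]
side [258 221  20  14 201] [267.4 227.2] [0.6198 0.0748 0.069 ]
side [246 250  21  17 262] [256.4 258.5] [0.6084 0.1756 0.069 ]
side base [array([0.611, 0.176, 0.005]), array([0.621, 0.072, 0.005])]
hub [ 0.5664 -0.1499  0.08  ] [ 0.5572 -0.1592  0.08  ]
tray [ 0.5203 -0.3722  0.    ] [ 0.5137 -0.3903  0.    ] [ 0.5164 -0.3751  0.01  ]
crate [0.5535 0.1778 0.    ] [0.5537 0.1755 0.    ]
[[ 0.377 -0.    -0.926]
 [ 0.926 -0.     0.377]
 [-0.    -1.     0.   ]]
```

Side view: cartridges in the far column at (256,268) and (267,238), hub at (317,190), tray at (344,165). The top view agrees: caps at (180,203) and (219,200). Next I turn the wrist so the jaws lie along the crate's x axis.

```bash
python3 -m inch '0 10 0 0 0 0 0.25; 0 10 0 0 0 0 0.25; 0 10 0 0 0 0 0.25; 0 10 0 0 0 0 0.25; 0 10 0 0 0 0 0.25; 0 10 0 0 0 0 0.25; 0 0 0 0 0 0 0.25'
python3 - <<'E'
from h import *
from scipy.spatial.transform import Rotation as R
o=bot.get_obs(); M=R.from_quat(o["tool_rot"]).as_matrix(); p=o["eef_pos"]; print(M.round(3),p.round(4),o["grip_width"],o["ft_force"].round(2))
for t in([.609,.174,.14],[.6205,.0732,.14]): print((1000*M.T@(np.array(t)-p)).round(1))
t=bot.camera("top");s=bot.camera("side")
cv2.imwrite("pics/z1.png",cv2.resize(t["color"][190:290,260:430],None,fx=4.5,fy=4.5,interpolation=cv2.INTER_CUBIC))
cv2.imwrite("pics/z2.png",cv2.resize(s["color"][130:230,270:390],None,fx=5,fy=5,interpolation=cv2.INTER_CUBIC))
E
```

```text
clock: 2.48
eef_pos: [0.1886, 0.463, 0.1946]
tool_rot: [0.705, 0.049, -0.049, -0.705]
ft_force: [0.5, 0.0, -0.1]
grip_width: 0.064
[[ 0.99   0.    -0.138]
 [ 0.138 -0.     0.99 ]
 [ 0.    -1.    -0.   ]] [0.1886 0.463  0.1946] 0.0640419987803864 [ 0.47  0.04 -0.13]
[ 376.3   54.6 -344.4]
[ 373.8   54.6 -445.9]
```

```bash
python3 -m inch '0 0 0 20 0 -20 0.25; 0 0 0 32 0 -29 0.25; 0 0 0 36 0 -33 0.25; 0 0 0 36 0 -33 0.25; 0 0 0 36 0 -33 0.25; 0 0 0 36 0 -33 0.25; 0 0 0 36 0 -33 0.25; 0 0 0 36 0 -33 0.25; 0 0 0 36 0 -33 0.25; 0 0 0 36 0 -33 0.25; 0 0 0 24 0 -22 0.25; 0 0 0 12 0 -9 0.25'
python3 -m inch '0 0 0 0 30 0 0.25; 0 0 0 0 24 0 0.25; 0 0 0 0 0 0 0.25'
python3 - <<'E'
from h import *
from scipy.spatial.transform import Rotation as R
o=bot.get_obs(); M=R.from_quat(o["tool_rot"]).as_matrix(); p=o["eef_pos"]; print(M.round(3),p.round(4),o["grip_width"],o["ft_force"].round(2))
for t in([.609,.174,.032],): print((1000*M.T@(np.array(t)-p)).round(1))
t=bot.camera("top");s=bot.camera("side")
print(proj(s,p),proj(t,p))
cv2.imwrite("pics/z3.png",cv2.resize(t["color"][160:290,110:270],None,fx=4.5,fy=4.5,interpolation=cv2.INTER_CUBIC))
cv2.imwrite("pics/z4.png",cv2.resize(s["color"][180:350,180:350],None,fx=3.5,fy=3.5,interpolation=cv2.INTER_CUBIC))
E
```

```text
clock: 4.08
eef_pos: [0.6091, 0.1722, 0.194]
tool_rot: [0.706, 0.048, -0.048, -0.705]
ft_force: [-0.3, 0.7, -0.1]
grip_width: 0.0642
clock: 4.45
eef_pos: [0.6057, 0.1738, 0.1383]
tool_rot: [0.706, 0.047, -0.051, -0.705]
ft_force: [-0.7, 0.6, 0.7]
grip_width: 0.064
[[ 0.99  -0.005 -0.138]
 [ 0.138 -0.001  0.99 ]
 [-0.006 -1.    -0.   ]] [0.6057 0.1738 0.1383] 0.06396522908112362 [-0.67  0.63  0.68]
[  3.9 106.3  -0.2]
[257.03615896 230.95665366] [173.98826156 204.03348876]
```

View pics/z1.png

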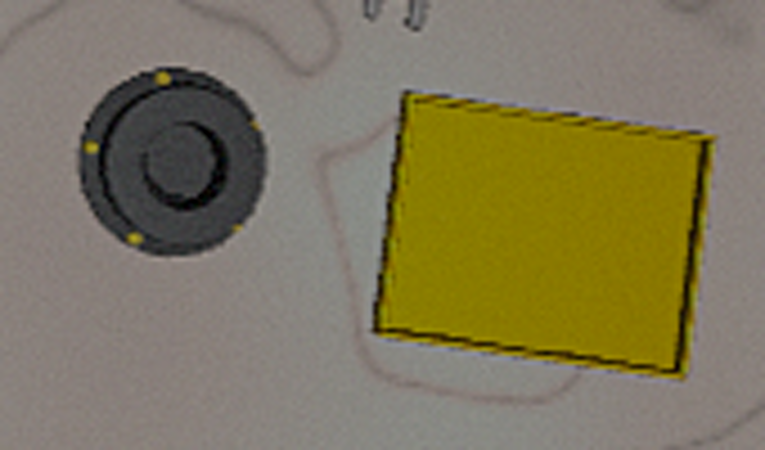

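View pics/z2.png

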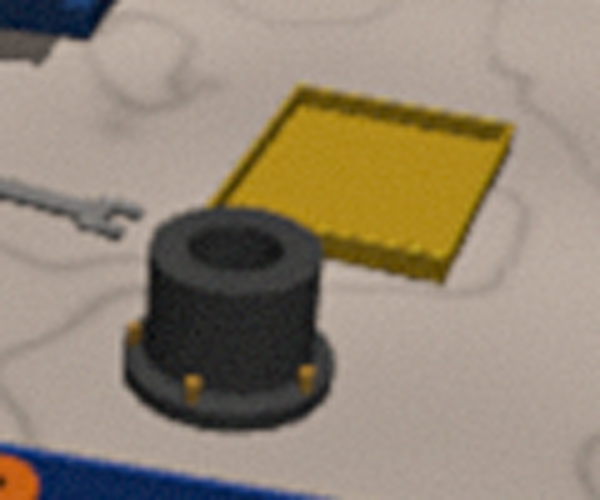

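View pics/z4.png

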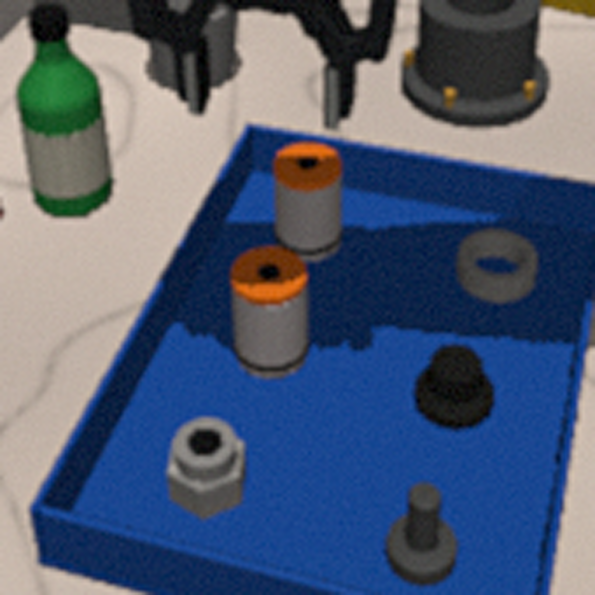

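The side picture shows the fingers at about (257,213), where the TCP should project to (257,231). Before I descend, I'll check that against the top view.

View pics/z3.png

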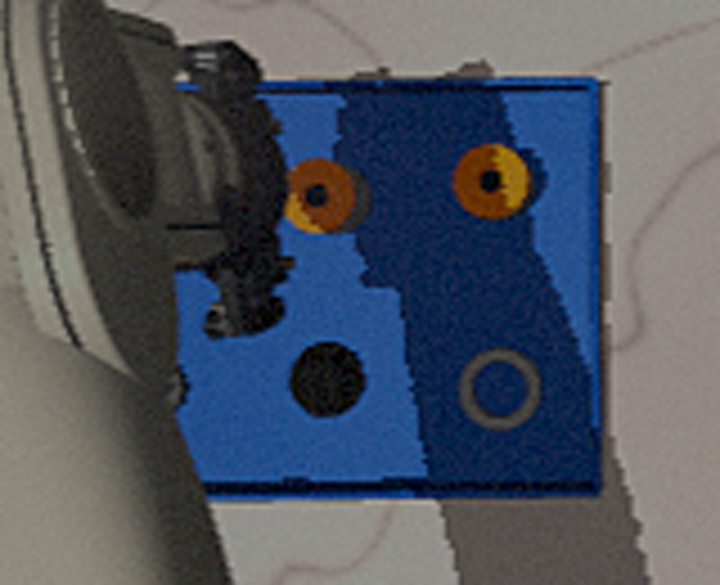

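Run:
```python
from h import *
s=bot.camera("side");t=bot.camera("top");o=bot.get_obs();p=o["eef_pos"];print(p)
for c in(s,t):
    E=np.array(c["extrinsics"]);print(-E[:3,:3].T@E[:3,3],E[:3,:3]@p+E[:3,3])
for dz in(0,.01,.02,.03,.04): print(proj(s,p+[0,0,dz]))
cv2.imwrite("pics/full.png",s["color"])
```

```text
[0.60875373 0.17427349 0.14234483]
[0.41348029 0.66193939 0.56422328] [-0.01419181 -0.06600381 -0.67035308]
[ 0.58394937 -0.02877714  1.08040854] [-0.20620712 -0.02506226 -0.93736804]
[255.35122097 229.11860308]
[255.18756058 224.90876507]
[255.02118318 220.6290376 ]
[254.85202056 216.27766568]
[254.68000218 211.85283509]
```

View pics/full.png

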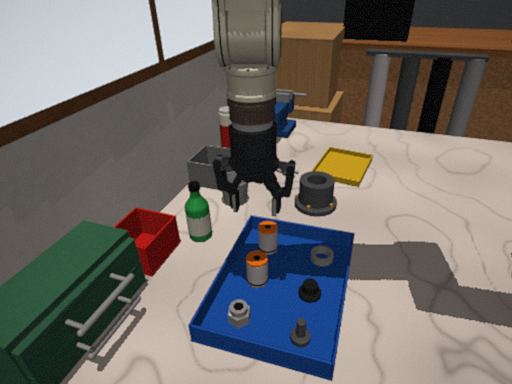

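```bash
python3 -m inch '0 0 0 0 25 0 0.25; 0 0 0 0 25 0 0.25; 0 0 0 0 5 0 0.25; 0 0 0 0 0 0 0.25'
python3 - <<'E'
from h import *
s=bot.camera("side");t=bot.camera("top");o=bot.get_obs();p=o["eef_pos"];print(p,o["ft_force"].round(2),proj(s,p),proj(t,p))
a=cv2.resize(s["color"][170:300,190:330],None,fx=4,fy=4,interpolation=cv2.INTER_CUBIC)
cv2.imwrite("pics/s5.png",a)
cv2.imwrite("pics/t5.png",cv2.resize(t["color"][150:260,110:250],None,fx=4,fy=4,interpolation=cv2.INTER_CUBIC))
E
```

```text
clock: 5.15
eef_pos: [0.6085, 0.1738, 0.0866]
tool_rot: [-0.705, -0.049, 0.048, 0.706]
ft_force: [-0.3, 0.3, 0.1]
grip_width: 0.064
[0.60913863 0.17392457 0.08731885] [0.34 0.01 0.55] [256.08366625 250.94952141] [178.21570199 203.26694219]
```

View pics/s5.png

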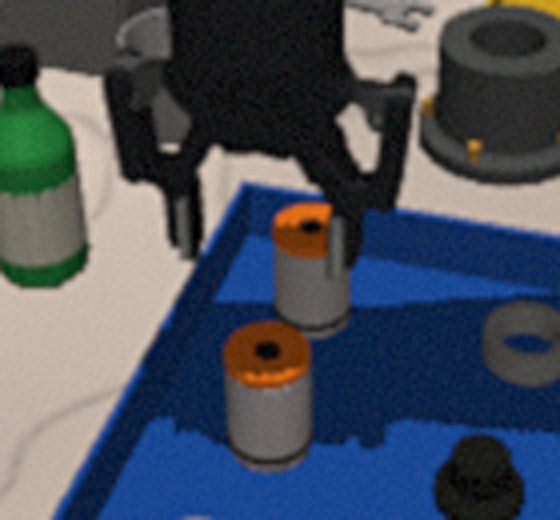

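View pics/t5.png

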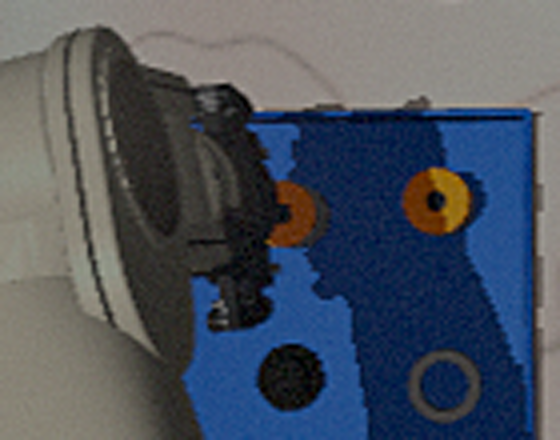

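Finger tips show at (237,233) and (274,239), straddling the near cartridge and about 30 mm above the TCP projection. That fits half-open pads swinging back, so I keep descending and watch.

```bash
python3 -m inch '0 0 0 0 20 0 0.25; 0 0 0 0 20 0 0.25; 0 0 0 0 15 0 0.25; 0 0 0 0 5 0 0.25; 0 0 0 0 0 0 0.25'
python3 - <<'E'
from h import *
s=bot.camera("side");o=bot.get_obs();p=o["eef_pos"];print(p,o["ft_force"].round(2),proj(s,p))
a=cv2.resize(s["color"][180:310,190:330],None,fx=4,fy=4,interpolation=cv2.INTER_CUBIC)
cv2.imwrite("pics/s6.png",a)
E
```

```text
clock: 5.88
eef_pos: [0.6082, 0.1736, 0.0258]
tool_rot: [-0.705, -0.048, 0.048, 0.705]
ft_force: [-0.9, 0.2, -0.0]
grip_width: 0.0642
[0.60854285 0.17368937 0.02626503] [-0.84 -0.08  0.02] [257.26685198 273.21677466]
```

View pics/s6.png

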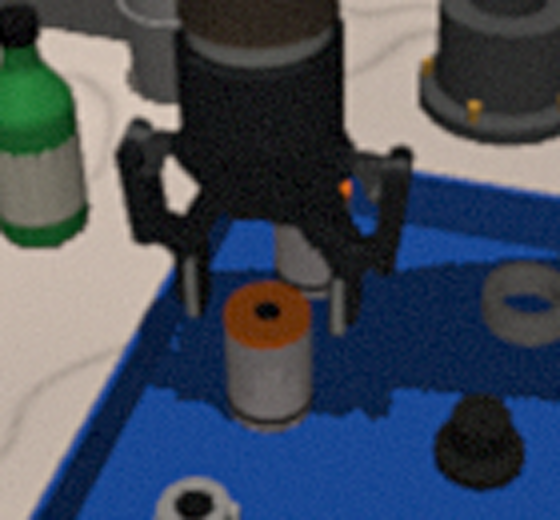

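The tips are at about (237,259) and (274,264), only roughly 10 mm below the cap top. I lower 13 mm more, still clear of the floor by the stated geometry, then close.

```bash
python3 -m inch '0 0 0 1 8 0 0.25; 0 0 0 0 5 0 0.25; 0 0 0 0 0 0 0.25; 0 0 0 0 0 0 1; 0 0 0 0 0 0 1; 0 0 0 0 0 0 1; 0 0 0 0 0 0 1; 0 0 0 0 0 0 1; 0 0 0 0 0 0 1'
python3 - <<'E'
from h import *
s=bot.camera("side");o=bot.get_obs();p=o["eef_pos"];print(p,o["ft_force"].round(2),o["grip_width"])
a=cv2.resize(s["color"][180:310,190:330],None,fx=4,fy=4,interpolation=cv2.INTER_CUBIC)
cv2.imwrite("pics/s7.png",a)
E
```

```text
clock: 7.05
eef_pos: [0.6096, 0.1738, 0.0132]
tool_rot: [-0.705, -0.049, 0.048, 0.706]
ft_force: [1.9, -0.8, 4.2]
grip_width: 0.0417
[0.60954657 0.1737848  0.01313969] [1.5  0.32 4.34] 0.041899765765033244
```

View pics/s7.png

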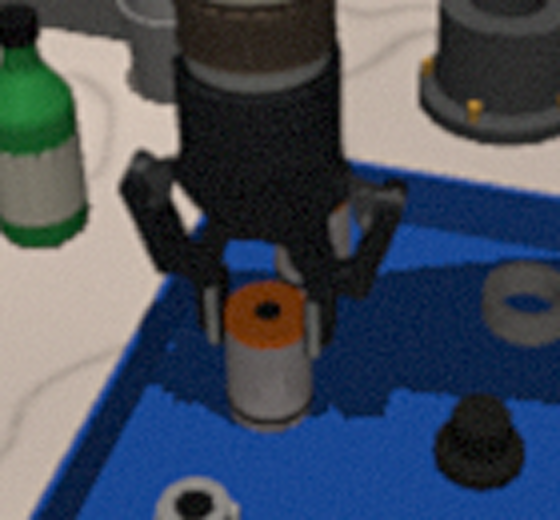

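Gripped (width 42 mm, pads on the cartridge's upper part at crop (210,315) and (313,330)). I lift it to weigh it.

```bash
python3 -m inch '0 0 0 0 -8 0 1; 0 0 0 0 -16 0 1; 0 0 0 0 -20 0 1; 0 0 0 0 -20 0 1; 0 0 0 0 -20 0 1; 0 0 0 0 -16 0 1; 0 0 0 0 0 0 1; 0 0 0 0 0 0 1; 0 0 0 0 0 0 1; 0 0 0 0 0 0 1'
python3 - <<'E'
from h import *
F=[]
for i in range(10):
    s=bot.camera("side");o=bot.get_obs();F.append(o["ft_force"])
print(np.mean(F,0),np.std(F,0),o["eef_pos"],o["grip_width"],o["ft_torque"],o["tau"])
a=cv2.resize(s["color"][140:310,190:330],None,fx=3.5,fy=3.5,interpolation=cv2.INTER_CUBIC)
cv2.imwrite("pics/s8.png",a)
E
```

```text
clock: 8.35
eef_pos: [0.6085, 0.1735, 0.1117]
tool_rot: [0.706, 0.048, -0.049, -0.705]
ft_force: [-0.1, 0.2, -3.9]
grip_width: 0.042
[ 0.12333847  0.27985933 -4.7757111 ] [0.39944054 0.54647289 0.52059098] [0.60903605 0.17367912 0.11265302] 0.04176335244757432 [-0.02950537  0.0046336  -0.00562977] [ 6.10622465e-04 -5.41554916e+01  2.67612255e+01  1.67083821e-03
 -1.02075856e-02 -8.22957617e-06]
```

View pics/s8.png

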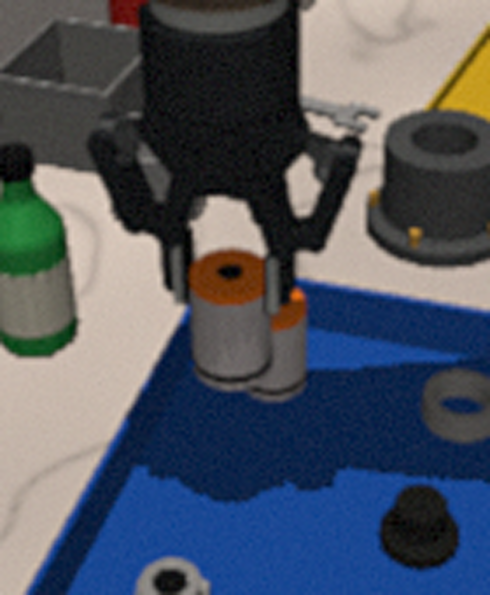

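It weighs about 4.8 N, above the light one's 2.9 N limit, so this should be the heavy one. I set it back in its place and weigh the other.

```bash
python3 -m inch '0 0 0 0 15 0 1; 0 0 0 0 25 0 1; 0 0 0 0 25 0 1; 0 0 0 0 20 0 1; 0 0 0 0 8 0 1; 0 0 0 0 4 0 1; 0 0 0 0 2 0 1; 0 0 0 0 0 0 1; 0 0 0 0 0 0 0.25; 0 0 0 0 0 0 0.25; 0 0 0 0 0 0 0.25'
python3 - <<'E'
from h import *
s=bot.camera("side");o=bot.get_obs();p=o["eef_pos"];print(p,o["ft_force"].round(2),o["grip_width"])
a=cv2.resize(s["color"][180:310,190:330],None,fx=4,fy=4,interpolation=cv2.INTER_CUBIC)
cv2.imwrite("pics/s9.png",a)
E
```

```text
clock: 10.22
eef_pos: [0.6098, 0.1739, 0.0147]
tool_rot: [-0.705, -0.049, 0.048, 0.706]
ft_force: [0.2, -0.1, -0.3]
grip_width: 0.0639
[0.60961116 0.17385128 0.0144381 ] [-0.02 -0.16  0.3 ] 0.06406576604106076
```

View pics/s9.png

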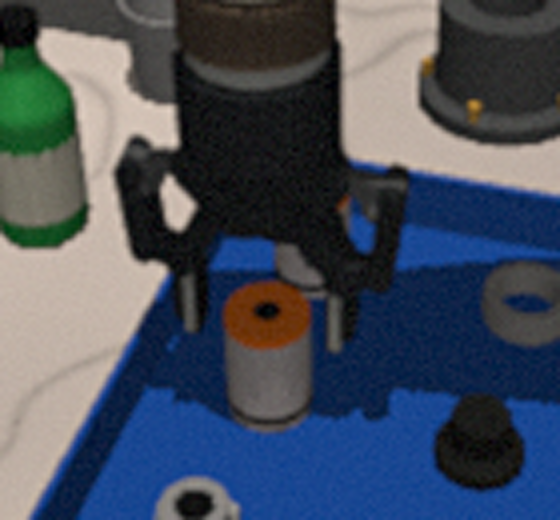

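Released and upright. Next is the other cartridge at (0.6205, 0.073).

```bash
python3 -m inch '0 0 0 0 -20 0 0.25; 0 0 0 0 -35 0 0.25; 0 0 0 0 -35 0 0.25; 0 0 0 0 -10 -20 0.25; 0 0 0 -3 0 -30 0.25; 0 0 0 0 0 -30 0.25; 0 0 0 0 0 -21 0.25; 0 0 0 0 0 0 0.25; 0 0 0 0 0 0 0.25'
python3 - <<'E'
from h import *
s=bot.camera("side");o=bot.get_obs();p=o["eef_pos"];print(p,o["ft_force"].round(2),o["grip_width"])
cv2.imwrite("pics/s10.png",cv2.resize(s["color"][150:310,190:350],None,fx=3.5,fy=3.5,interpolation=cv2.INTER_CUBIC))
E
```

```text
clock: 11.4
eef_pos: [0.6196, 0.0735, 0.1132]
tool_rot: [-0.705, -0.048, 0.049, 0.706]
ft_force: [-0.2, 0.6, -0.4]
grip_width: 0.0639
[0.61962048 0.07388043 0.11330308] [ 0.3  -0.38  0.12] 0.06423938605412646
```

View pics/s10.png

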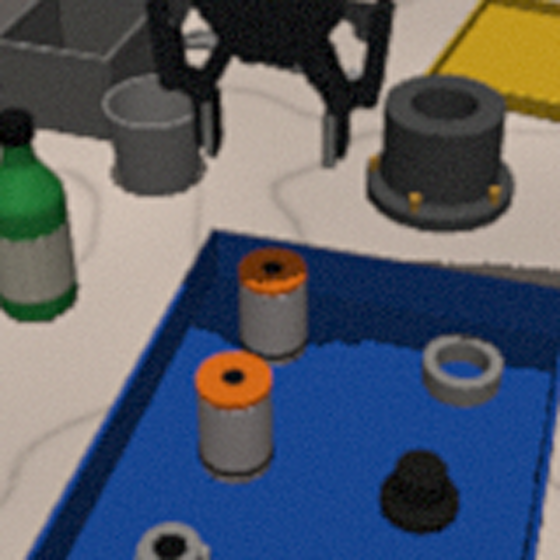

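The fingers (crop 210,150 and 332,160) straddle the far cartridge at crop (273,270). Descending and gripping.

```bash
python3 -m inch '0 0 0 0 20 0 0.25; 0 0 0 0 25 0 0.25; 0 0 0 0 25 0 0.25; 0 0 0 0 20 0 0.25; 0 0 0 0 10 0 0.25; 0 0 0 0 0 0 0.25; 0 0 0 0 0 0 1; 0 0 0 0 0 0 1; 0 0 0 0 0 0 1; 0 0 0 0 0 0 1; 0 0 0 0 0 0 1; 0 0 0 0 0 0 1'
python3 - <<'E'
from h import *
s=bot.camera("side");o=bot.get_obs();p=o["eef_pos"];print(p,o["ft_force"].round(2),o["grip_width"])
E
python3 -m inch '0 0 0 0 -8 0 1; 0 0 0 0 -16 0 1; 0 0 0 0 -20 0 1; 0 0 0 0 -20 0 1; 0 0 0 0 -20 0 1; 0 0 0 0 -16 0 1; 0 0 0 0 0 0 1; 0 0 0 0 0 0 1; 0 0 0 0 0 0 1; 0 0 0 0 0 0 1'
python3 - <<'E'
from h import *
F=[]
for i in range(10):
    s=bot.camera("side");o=bot.get_obs();F.append(o["ft_force"])
print(np.mean(F,0),np.std(F,0),o["eef_pos"],o["grip_width"])
cv2.imwrite("pics/s11.png",cv2.resize(s["color"][130:310,190:350],None,fx=3.2,fy=3.2,interpolation=cv2.INTER_CUBIC))
# tray / hub geometry
t=bot.camera("top")
hsv=cv2.cvtColor(t["color"],cv2.COLOR_BGR2HSV);m=cv2.inRange(hsv,(20,150,60),(35,255,255));m[:,:330]=0
cs,_=cv2.findContours(m,cv2.RETR_EXTERNAL,cv2.CHAIN_APPROX_NONE);c=max(cs,key=cv2.contourArea)
r=cv2.minAreaRect(c);print("tray top",r,atz(t,r[0],.02),[atz(t,q,.02).round(3) for q in cv2.boxPoints(r)])
hsv=cv2.cvtColor(s["color"],cv2.COLOR_BGR2HSV);m=cv2.inRange(hsv,(20,150,60),(35,255,255));m[:130]=0
cs,_=cv2.findContours(m,cv2.RETR_EXTERNAL,cv2.CHAIN_APPROX_NONE);c=max(cs,key=cv2.contourArea)
a=cv2.approxPolyDP(c,3,True)[:,0];print("tray side",[(q.tolist(),atz(s,q,.02).round(3)) for q in a])
for k in("hub_mouth",):
  for n,cc in(("top",t),("side",s)):
    for r in bot.spot_point(k,n)[:2]: print(n,r,atz(cc,r["point"],.08))
    for r in bot.look_for("hub",n)[:1]: print(n,r)
# bore ellipse from zooms: top z1 bore outer & barrel; side z2
for px in((260+161/4.5,190+155/4.5),):print("barrel top z1",atz(t,px,.08))
for px in((270+236/5,130+249/5),):print("barrel side z2",atz(s,px,.08))
E
```

```text
clock: 12.95
eef_pos: [0.6212, 0.0735, 0.0152]
tool_rot: [-0.705, -0.05, 0.047, 0.706]
ft_force: [1.2, 0.4, 6.3]
grip_width: 0.0418
[0.6212537  0.07353146 0.01520246] [0.75 1.74 5.23] 0.04148686087513797
clock: 14.25
eef_pos: [0.6193, 0.0732, 0.1127]
tool_rot: [0.705, 0.048, -0.049, -0.705]
ft_force: [0.6, 0.0, -1.8]
grip_width: 0.0421
[ 0.16328253 -0.1609574  -1.71677175] [0.40175377 0.26446836 0.39693287] [0.61983658 0.07321967 0.11366101] 0.041873400410819724
tray top ((380.5799560546875, 241.9399871826172), (70.71067810058594, 54.58864974975586), 8.130102157592773) [ 0.51984519 -0.37071758  0.02      ] [array([ 0.457, -0.265,  0.02 ]), array([ 0.605, -0.284,  0.02 ]), array([ 0.583, -0.477,  0.02 ]), array([ 0.435, -0.457,  0.02 ])]
tray side [([312, 170], array([ 0.6  , -0.293,  0.02 ])), ([327, 172], array([ 0.554, -0.294,  0.02 ])), ([336, 181], array([ 0.519, -0.25 ,  0.02 ])), ([358, 185], array([ 0.456, -0.246,  0.02 ])), ([371, 155], array([ 0.438, -0.449,  0.02 ])), ([329, 148], array([ 0.579, -0.46 ,  0.02 ]))]
top {'point': [377.6, 240.8], 'conf': 0.41} [ 0.52619974 -0.34362845  0.08      ]
top {'extent': [278.4, 204.4, 322.2, 249.1], 'conf': 0.87}
side {'point': [314.7, 177.0], 'conf': 0.96} [ 0.56441035 -0.15248692  0.08      ]
side {'extent': [290.5, 171.9, 337.0, 217.4], 'conf': 0.56}
barrel top z1 [ 0.56270073 -0.13102325  0.08      ]
barrel side z2 [ 0.55506246 -0.14031291  0.08      ]
```

View pics/s11.png

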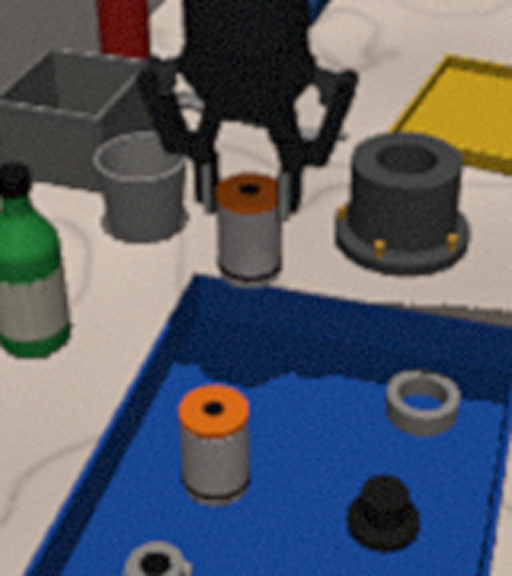

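1.7 N against 4.8 N, so this is the light one. I carry it high over the hub to the tray centre at (0.52, -0.37).

```bash
python3 -m inch '0 0 0 0 -20 0 1; 0 0 0 0 -30 0 1; 0 0 0 0 -20 0 1; 0 0 0 -5 0 -15 1; 0 0 0 -10 0 -25 1; 0 0 0 -15 0 -40 1; 0 0 0 -15 0 -40 1; 0 0 0 -15 0 -40 1; 0 0 0 -15 0 -40 1; 0 0 0 -15 0 -40 1; 0 0 0 -15 0 -40 1'
python3 -m inch '0 0 0 -15 0 -40 1; 0 0 0 -15 0 -40 1; 0 0 0 -15 0 -40 1; 0 0 0 -10 0 -25 1; 0 0 0 0 0 0 1; 0 0 0 0 0 0 1'
python3 - <<'E'
from h import *
from scipy.spatial.transform import Rotation as R
s=bot.camera("side");t=bot.camera("top");o=bot.get_obs();p=o["eef_pos"]
M=R.from_quat(o["tool_rot"]).as_matrix();print(p,o["ft_force"].round(2),o["grip_width"],M.round(3),(1000*M.T@(np.array([.52,-.37,.015])-p)).round(1),o["joint_pos"])
cv2.imwrite("pics/s12.png",cv2.resize(s["color"][60:230,250:410],None,fx=3.5,fy=3.5,interpolation=cv2.INTER_CUBIC))
E
```

```text
clock: 16.38
eef_pos: [0.5521, -0.2205, 0.1821]
tool_rot: [-0.705, -0.047, 0.049, 0.706]
ft_force: [0.4, -0.2, -2.6]
grip_width: 0.042
clock: 17.12
eef_pos: [0.5182, -0.3694, 0.1824]
tool_rot: [-0.705, -0.048, 0.049, 0.706]
ft_force: [0.3, -0.0, -2.0]
grip_width: 0.0416
[ 0.51904088 -0.3687656   0.18311609] [-0.17 -0.91 -1.19] 0.041852859807283774 [[ 0.991 -0.001 -0.137]
 [ 0.137  0.001  0.991]
 [-0.001 -1.     0.001]] [  0.9 168.1  -1.5] [-6.17804717e-01  5.26822409e-01  3.97873679e-01  1.44298286e+00
  1.55445317e-04  8.15274808e-01]
```

View pics/s12.png

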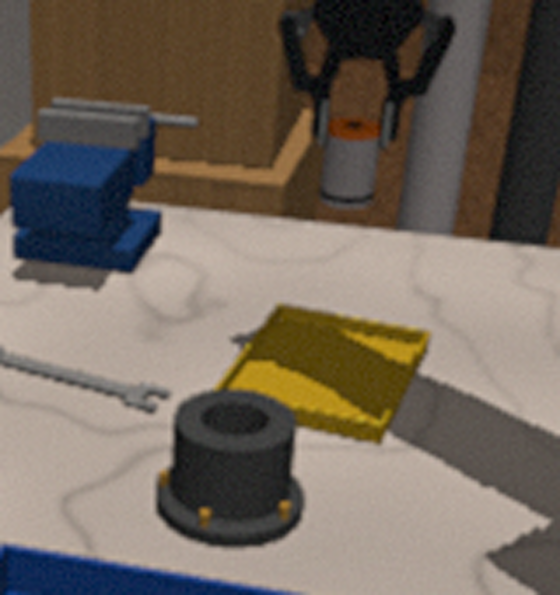

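```bash
python3 -m inch '0 0 0 0 15 0 1; 0 0 0 0 30 0 1; 0 0 0 0 35 0 1; 0 0 0 0 35 0 1; 0 0 0 0 25 0 1; 0 0 0 0 12 0 1; 0 0 0 0 8 0 1; 0 0 0 0 4 0 1; 0 0 0 0 0 0 1; 0 0 0 0 0 0 1'
python3 - <<'E'
from h import *
s=bot.camera("side");F=[]
for i in range(3): t=bot.camera("top");o=bot.get_obs();F.append(o["ft_force"])
print(o["eef_pos"],np.mean(F,0).round(2),o["grip_width"])
cv2.imwrite("pics/s13.png",cv2.resize(s["color"][60:230,250:410],None,fx=3.5,fy=3.5,interpolation=cv2.INTER_CUBIC))
E
```

```text
clock: 18.48
eef_pos: [0.5198, -0.3701, 0.0206]
tool_rot: [0.706, 0.049, -0.048, -0.705]
ft_force: [0.3, -0.3, -1.4]
grip_width: 0.042
[ 0.519495   -0.36986359  0.02010431] [-0.07 -0.31 -1.72] 0.04166828316754109
```

View pics/s13.png

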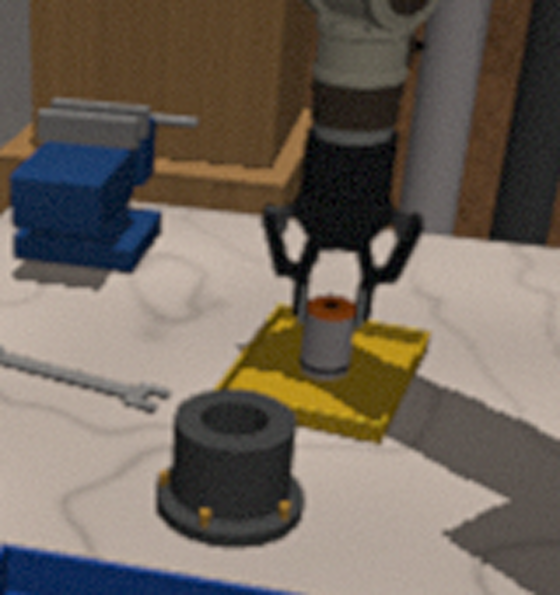

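The cartridge hangs over the tray's middle (crop 326,370), just above the floor. I lower it the last few mm.

```bash
python3 -m inch '0 0 0 0 3 0 1; 0 0 0 0 2 0 1; 0 0 0 0 1 0 1; 0 0 0 0 0 0 1'
```

```text
clock: 19.18
eef_pos: [0.5192, -0.3696, 0.0142]
tool_rot: [0.706, 0.048, -0.048, -0.705]
ft_force: [-2.3, 1.1, 2.7]
grip_width: 0.0418
```

In contact with the tray. Release and rise.

```bash
python3 -m inch '0 0 0 0 0 0 1; 0 0 0 0 0 0 0.25; 0 0 0 0 0 0 0.25; 0 0 0 0 0 0 0.25; 0 0 0 0 0 0 0.25; 0 0 0 0 -15 0 0.25; 0 0 0 0 -30 0 0.25; 0 0 0 0 -40 0 0.25; 0 0 0 0 -40 0 0.25; 0 0 0 0 -40 0 0.25; 0 0 0 0 0 0 0.25'
python3 - <<'E'
from h import *
from scipy.spatial.transform import Rotation as R
s=bot.camera("side");o=bot.get_obs();p=o["eef_pos"]
M=R.from_quat(o["tool_rot"]).as_matrix();print(p,o["ft_force"].round(2),o["grip_width"],(1000*M.T@(np.array([.6098,.1739,.1147])-p)).round(1))
cv2.imwrite("pics/s14.png",cv2.resize(s["color"][60:230,250:410],None,fx=3.5,fy=3.5,interpolation=cv2.INTER_CUBIC))
E
```

```text
clock: 20.55
eef_pos: [0.5217, -0.3713, 0.1847]
tool_rot: [0.708, 0.051, -0.045, -0.703]
ft_force: [0.6, -0.6, 0.6]
grip_width: 0.0642
[ 0.52055286 -0.37052925  0.18194076] [-1.29  0.26 -0.7 ] 0.06421023414075684 [162.4  65.8 527.4]
```

View pics/s14.png

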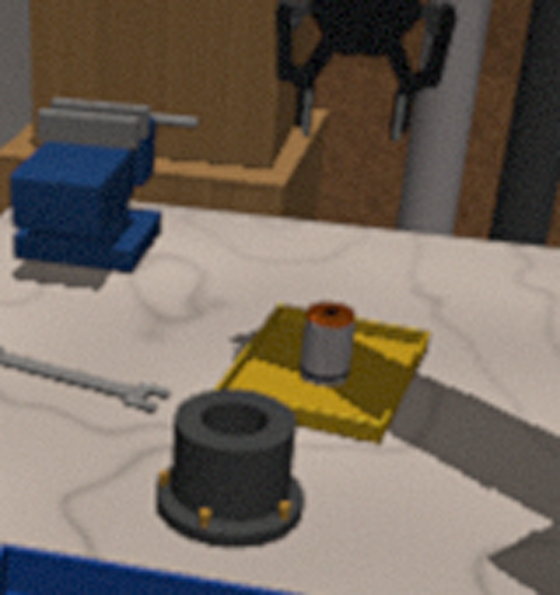

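The light cartridge stands upright and free in the tray (crop 328,345). Back to the heavy one.

```bash
python3 -m inch '0 0 0 5 0 15 0.25; 0 0 0 8 0 28 0.25; 0 0 0 12 0 40 0.25; 0 0 0 12 0 40 0.25; 0 0 0 13 0 40 0.25; 0 0 0 13 0 40 0.25; 0 0 0 12 0 40 0.25; 0 0 0 12 0 40 0.25; 0 0 0 13 0 40 0.25; 0 0 0 12 0 40 0.25'
python3 -m inch '0 0 0 12 0 40 0.25; 0 0 0 12 0 40 0.25; 0 0 0 12 0 40 0.25; 0 0 0 12 0 28 0.25; 0 0 0 12 0 16 0.25; 0 0 0 0 0 0 0.25; 0 0 0 0 0 0 0.25'
python3 - <<'E'
from h import *
from scipy.spatial.transform import Rotation as R
s=bot.camera("side");o=bot.get_obs();p=o["eef_pos"]
M=R.from_quat(o["tool_rot"]).as_matrix();print(M.round(3),p,o["grip_width"],(1000*M.T@(np.array([.6096,.1738,.013])-p)).round(1))
cv2.imwrite("pics/s15.png",cv2.resize(s["color"][130:310,190:350],None,fx=3.2,fy=3.2,interpolation=cv2.INTER_CUBIC))
E
```

```text
clock: 21.85
eef_pos: [0.5792, 0.0077, 0.177]
tool_rot: [-0.705, -0.047, 0.05, 0.706]
ft_force: [1.6, -0.8, 0.2]
grip_width: 0.0637
clock: 22.72
eef_pos: [0.6165, 0.1756, 0.1775]
tool_rot: [0.706, 0.048, -0.049, -0.705]
ft_force: [0.2, -0.3, -0.5]
grip_width: 0.0642
[[ 0.991 -0.002 -0.136]
 [ 0.136 -0.001  0.991]
 [-0.002 -1.    -0.   ]] [0.61680075 0.1752963  0.17790936] 0.06363044689931709 [ -7.  164.9  -0.4]
```

View pics/s15.png

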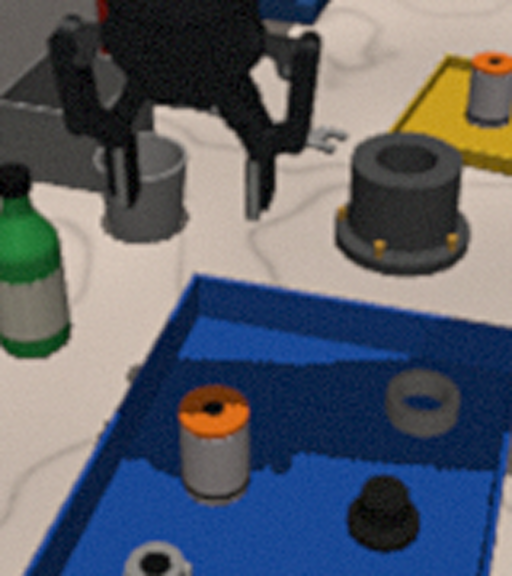

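```bash
python3 -m inch '0 0 0 -4 20 0 0.25; 0 0 0 -3 30 -1 0.25; 0 0 0 0 30 0 0.25; 0 0 0 0 30 0 0.25; 0 0 0 0 30 0 0.25; 0 0 0 0 15 0 0.25; 0 0 0 0 10 0 0.25; 0 0 0 0 0 0 0.25'
python3 -m inch '0 0 0 0 0 0 1; 0 0 0 0 0 0 1; 0 0 0 0 0 0 1; 0 0 0 0 0 0 1; 0 0 0 0 0 0 1; 0 0 0 0 0 0 1'
python3 -m inch '0 0 0 0 -8 0 1; 0 0 0 0 -20 0 1; 0 0 0 0 -30 0 1; 0 0 0 0 -35 0 1; 0 0 0 0 -35 0 1; 0 0 0 0 -30 0 1; 0 0 0 0 -12 0 1; 0 0 0 0 0 0 1; 0 0 0 0 0 0 1'
python3 - <<'E'
from h import *
F=[]
for i in range(6): s=bot.camera("side");F.append(bot.get_obs()["ft_force"])
t=bot.camera("top")
o=bot.get_obs();print(o["eef_pos"],np.mean(F,0),o["grip_width"])
# hub mouth from circles
g=cv2.cvtColor(t["color"],cv2.COLOR_BGR2GRAY)
cv2.imwrite("pics/t16.png",cv2.resize(t["color"][195:260,265:335],None,fx=8,fy=8,interpolation=cv2.INTER_CUBIC))
cv2.imwrite("pics/s16.png",cv2.resize(s["color"][160:225,280:350],None,fx=8,fy=8,interpolation=cv2.INTER_CUBIC))
for n,cc in(("top",t),("side",s)):
    for r in bot.spot_point("hub_mouth",n)[:2]: print(n,r,atz(cc,r["point"],.08))
    for r in bot.spot_point("hub",n)[:2]: print("hub",n,r,atz(cc,r["point"],0))
E
```

```text
clock: 23.78
eef_pos: [0.6109, 0.1737, 0.0136]
tool_rot: [0.705, 0.048, -0.048, -0.705]
ft_force: [0.1, 0.8, -0.1]
grip_width: 0.0641
clock: 24.52
eef_pos: [0.6116, 0.1742, 0.0153]
tool_rot: [-0.705, -0.049, 0.048, 0.706]
ft_force: [-2.5, -0.2, 5.5]
grip_width: 0.0419
clock: 25.65
eef_pos: [0.6099, 0.1737, 0.1814]
tool_rot: [0.706, 0.047, -0.05, -0.705]
ft_force: [-0.4, -0.9, -6.3]
grip_width: 0.0421
[0.61079498 0.17389247 0.18310533] [ 0.30827667 -0.15512018 -5.01558305] 0.04200081955606067
top {'point': [301.9, 222.1], 'conf': 0.55} [ 0.56918402 -0.14676874  0.08      ]
hub top {'point': [298.3, 225.9], 'conf': 0.69} [ 0.55713142 -0.14634351  0.        ]
hub top {'point': [382.9, 240.4], 'conf': 0.54} [ 0.52308807 -0.38362188  0.        ]
side {'point': [314.8, 178.1], 'conf': 0.71} [ 0.56291785 -0.14696635  0.08      ]
hub side {'point': [314.8, 202.3], 'conf': 0.94} [ 0.55910464 -0.15196435  0.        ]
```

View pics/t16.png

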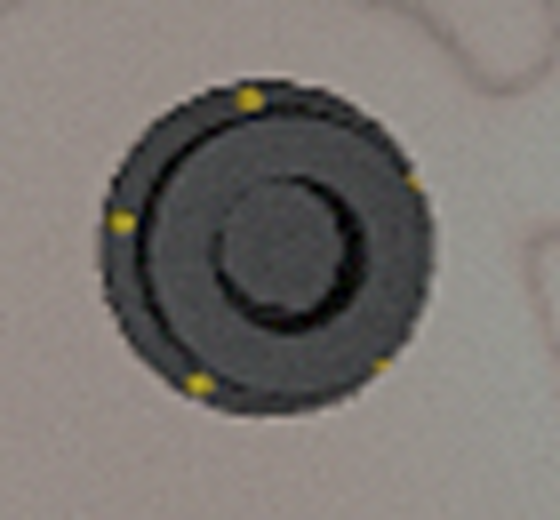

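View pics/s16.png

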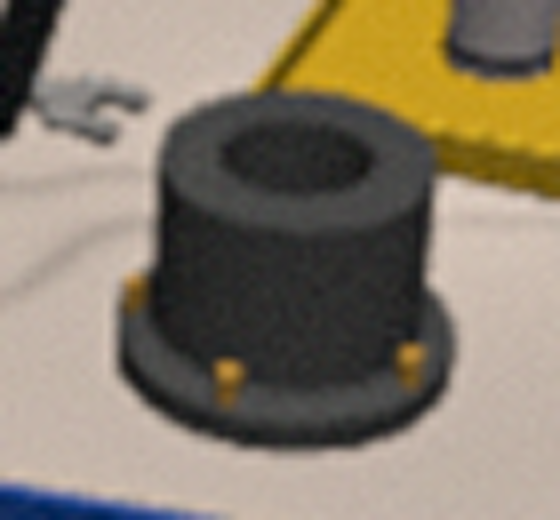

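The second weighing gives 5.0 N, which confirms it. The bore centre is at crop (291,253) in the top view and (297,157) in the side view.

Run:
```python
from h import *
from scipy.spatial.transform import Rotation as R
s=bot.camera("side");t=bot.camera("top")
a=atz(t,(300.9,226.2),.08);b=atz(s,(316.7,179.2),.08);f=atz(t,(265+267.5/8-.5,195+246/8-.5),.006)
print(a,b,f)
h=(a+b+f)/3;print(h)
o=bot.get_obs();p=o["eef_pos"];M=R.from_quat(o["tool_rot"]).as_matrix()
print(p,(1000*M.T@(np.array([h[0],h[1],.18])-p)).round(1))
```

```text
[ 0.55852313 -0.14439134  0.08      ] [ 0.55695623 -0.14292328  0.08      ] [ 0.55905578 -0.14464431  0.006     ]
[ 0.55817838 -0.14398631  0.05533333]
[0.61099705 0.17396141 0.18368184] [ -95.7    3.7 -307.8]
```

All three estimates agree within 2 mm: the hub is at (0.558, -0.144).

```bash
python3 -m inch '0 0 0 -4 0 -12 1; 0 0 0 -8 0 -26 1; 0 0 0 -12 0 -38 1; 0 0 0 -12 0 -38 1; 0 0 0 -12 0 -38 1; 0 0 0 -12 0 -40 1; 0 0 0 -12 0 -40 1; 0 0 0 -12 0 -38 1; 0 0 0 -8 0 -26 1; 0 0 0 -4 0 -12 1; 0 0 0 0 0 0 1; 0 0 0 0 0 0 1'
python3 - <<'E'
from h import *
from scipy.spatial.transform import Rotation as R
s=bot.camera("side");t=bot.camera("top")
o=bot.get_obs();p=o["eef_pos"];M=R.from_quat(o["tool_rot"]).as_matrix()
print(p,o["ft_force"],(1000*M.T@(np.array([.5582,-.144,.133])-p)).round(1))
cv2.imwrite("pics/s17.png",cv2.resize(s["color"][90:230,250:390],None,fx=4,fy=4,interpolation=cv2.INTER_CUBIC))
E
```

```text
clock: 27.8
eef_pos: [0.558, -0.1433, 0.1837]
tool_rot: [-0.705, -0.049, 0.049, 0.706]
ft_force: [0.1, 0.1, -5.3]
grip_width: 0.0419
[ 0.55809116 -0.14306337  0.18358306] [-0.20690543  0.87954535 -4.34874608] [-0.  50.6 -1. ]
```

View pics/s17.png

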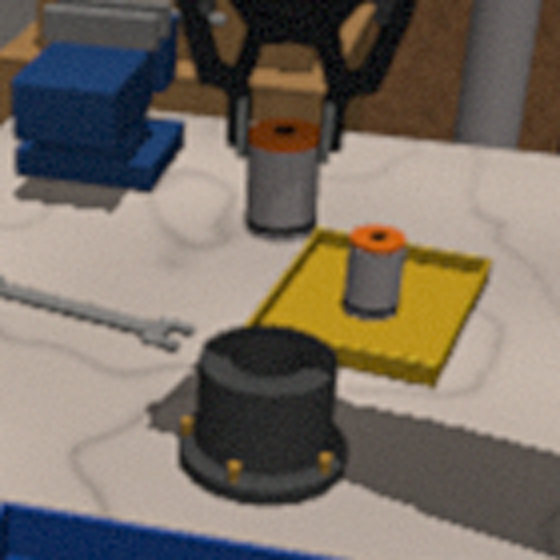

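```bash
python3 -m inch '0 0 0 0 10 -1 1; 0 0 0 0 15 0 1; 0 0 0 0 15 0 1; 0 0 0 0 8 0 1; 0 0 0 0 3 0 1; 0 0 0 0 0 0 1; 0 0 0 0 0 0 1; 0 0 0 0 0 0 1'
python3 - <<'E'
from h import *
s=bot.camera("side");t=bot.camera("top")
o=bot.get_obs();p=o["eef_pos"];print(p,o["ft_force"],o["grip_width"])
u=np.array([p[0],p[1],.124]);q=proj(s,u);print("underside proj",q,"cap",proj(s,u+[0,0,.064]))
hsv=cv2.cvtColor(s["color"],cv2.COLOR_BGR2HSV);m=cv2.inRange(hsv,(5,120,60),(20,255,255))
n,l,st,ce=cv2.connectedComponentsWithStats(m)
print([(st[i].tolist(),ce[i].round(1)) for i in range(1,n) if st[i][4]>15 and 120<ce[i][1]<260])
cv2.imwrite("pics/s18.png",cv2.resize(s["color"][90:230,250:390],None,fx=4,fy=4,interpolation=cv2.INTER_CUBIC))
cv2.imwrite("pics/t18.png",cv2.resize(t["color"][100:290,110:430],None,fx=2.4,fy=2.4,interpolation=cv2.INTER_CUBIC))
E
```

```text
clock: 28.9
eef_pos: [0.5584, -0.1454, 0.1332]
tool_rot: [0.706, 0.049, -0.048, -0.705]
ft_force: [0.5, 0.3, -5.3]
grip_width: 0.042
[ 0.55825837 -0.14530588  0.13300302] [ 0.264738    0.6531775  -5.32631935] 0.04181659412797284
underside proj [317.48713804 163.92528776] cap [319.16547226 141.02495752]
[([311, 139, 18, 8, 116], array([319.1, 142.6])), ([337, 146, 15, 8, 87], array([343.6, 149.5])), ([307, 205, 4, 6, 17], array([308.1, 207.1]))]
```

View pics/s18.png

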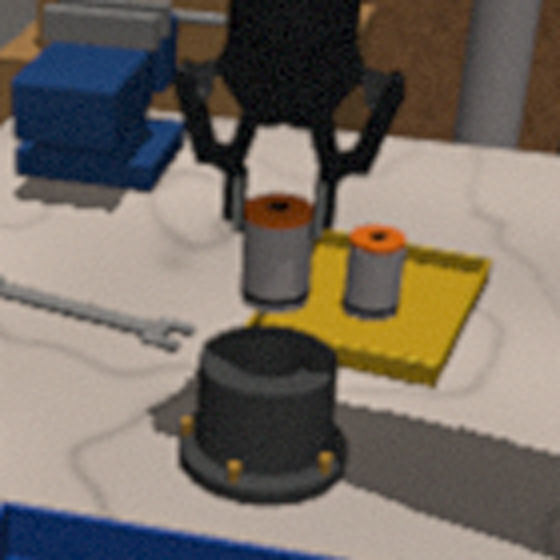

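View pics/t18.png

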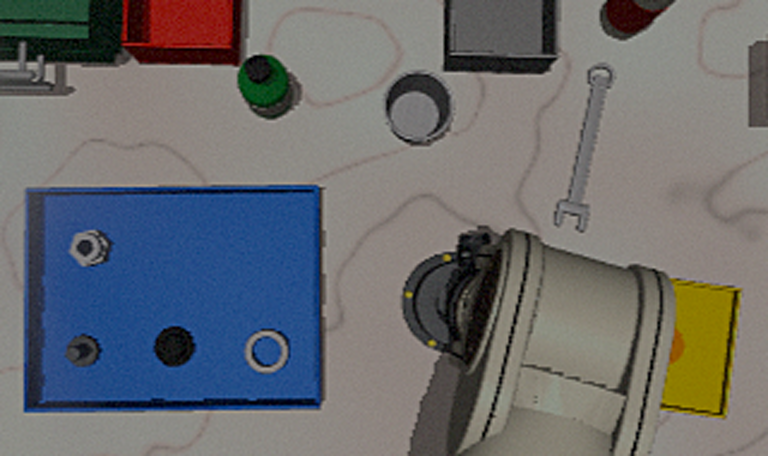

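The cap is where it should be: (319.1,142.6) in the image, (319.2,141.0) predicted. It is centred over the bore and clear of the hub. The light cartridge stands in the tray and the other parts haven't moved. Handing in.

Run:
```python
from h import *
print(bot.job_done()); o=bot.get_obs(); print(o["clock"],o["eef_pos"])
```

```text
the job is handed in; nothing more can be done
None
the job is handed in; nothing more can be done
```

I handed the job in at about 29 s of the 72 s limit. The heavier cartridge is held upright over the hub's bore, and the lighter one stands released in the tray.

- **Weighing:** the first cartridge read 4.8 N, then 5.0 N when I lifted it again. The second read 1.7 N, so I put that one in the tray at about (0.52, -0.37).
- **Final position:** the tool was at (0.558, -0.145). The bore centre I measured was (0.558, -0.144), with three estimates agreeing within about 2 mm. The cartridge's underside should be about 43 mm above the hub mouth. I worked that out from the grip height. The cap showed within 2 pixels of where I predicted it.
- **Other parts:** in the last pictures the tray cartridge was upright and free of the gripper, and nothing else in the crate or on the bench looked moved.

**Checks that disagreed:**
- **Finger height:** the open finger tips looked about 30 mm higher in the pictures than the given geometry suggests, so I went by the pictures for the grasp. The cartridges are therefore held by their upper part.
- **Hub mouth detection:** the network's hub-mouth point was off by up to about 17 mm and once landed on the tray. I used the bore centre read from the pictures instead.

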